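# Sort the carved animals into their stock trays

### The arm

A 6-joint arm with a two-finger parallel gripper is mounted at the origin on the work surface. World frame = base frame: x ahead of the robot, y to its left, z up, the work surface at z = 0. Lengths are in m, angles in rad, forces in N, time in s.
With the tool pointing down it reaches from about 0.375 to 0.9 m from the base axis. Payload 3.1 kg.
Tool frame: the origin (TCP) lies between the finger pads; the fingertips stand robot.finger_overhang ahead of it and the grasp point (between the pads) lies 3 mm ahead of it (robot.finger_overhang is the distance from the TCP to the fingertips, in m); z points along the fingers, y is the line along which they close (so a half turn about z gives the same grasp; the last joint's range is limited). The gripper opens to 87 mm and grips with 3 to 60 N. Pads are 19 mm wide; open, the fingers measure 117 mm over their backs; the gripper's body (75 mm by 190 mm) begins 51 mm behind the grasp point.
Start: joints at [0.928, 0.527, 1.433, -0, 1.181, -0.178], TCP at [0.28, 0.559, 0.245] pointing down, gripper open.
Joint ranges: [-3.08, 3.08], [-0.75, 2.2], [0.22, 2.44], [-1.43, 4.57], [0, 2.65], [-2.85, 2.85]. Speed limits (rad/s): [2.79, 2.79, 3.14, 3.14, 3.14, 3.14].

### API

Orientations are given as a unit quaternion [x, y, z, w].
In Python, from rig import get_obs, vision, hand_in, nets, robot gives the robot as it stands.
- The arm moves only by the tool apply_moves, never from a script. Its argument "series" is a list of rows, each an object with "offset": the shift along the world's x, y, z in cm, a list of three; "rot": the turn, a rotation vector about the world's x, y, z in degrees, a list of three. A call has 1 to 20 rows; each row is the pose to reach, as a shift and turn from the pose commanded when the call began; what a row does not reach only later rows make up. A row lasts 1/10 s, in which the tool goes at most 50 mm and 8.59 degrees, less where a joint would pass 70% of its speed; a pose out of reach is approached as far as the arm can. A call with a gripper value outside its range is refused whole. "hand" is the opening, from 0 (shut) to 1 (fully open), set as the call begins (left out, the last holds). The fingers move at their own pace and stop on an object; "newtons" is the grip in N (left out, the last holds). Time passes only in rows, so rows that repeat a pose let the fingers close. It gives the time, the measured TCP pose, the force, the opening and the grip force at its end, in the units of the state.
- get_obs(): the state, without advancing time (a new reading comes with each control period).
- vision.camera(name): name is "scene" or "side" or "wrist"; returns the picture (400x640x3 uint8, red, green, blue); there is no depth.
- vision.calibration(name): a dict with "K" (3x3 intrinsics, pixels), "R" (3x3) and "t" (3): a world point X has camera coordinates R X + t. Camera axes: x right, y down, z forward; pixel columns grow to the right and rows downward; lengths in m; the calibration is good to about 2 mm. A picture is of the moment at which its call begins: read the wrist's pose just before it. calibration takes no time and is no camera call; for the wrist camera it gives the pose at the moment of the call.
- hand_in(): hands the job in; it is judged then, once.
Trained networks look in the newest picture that a camera, given by its name, has taken for a name from the list of things; names that differ only in an ending like _2 or _b are one class to them, and where a whole thing is asked for, a point or a joint stands for the part that bears it (a point fixed in the world has none). Each returns a list of dicts, best first, with "conf" (0 to 1); they miss things now and then, are a little off and sometimes report something else, mostly with a low value. They report only what shows in the picture. A call takes as long as a camera call. They do not tell look-alikes from the thing itself.
- nets.search_frame(camera, query): "centre" ([x, y, z] in m, in world coordinates, good to about 4 mm: the middle of the surface that is visible of it).
- nets.spot_point(camera, query): "centre" ([x, y, z] in m, in world coordinates, good to about 4 mm: a listed point, or the origin of a listed thing).
The state is a dict: "time": time; "q": joint angles; "joint_velocities": joint speeds; "joint_torque": joint torques, N m; "position": TCP position; "tool_rot": TCP orientation; "ft_force": force on the tool from outside, world axes, zero at the start; "moment": the same for the moment, N m; "grip_width": finger opening in m; "grip_force": force on a finger pad.
Only numpy, scipy, OpenCV 4.12 (cv2) and the standard library are available. Lean on these libraries where they do the work, as an engineer would, in place of code of your own. Each camera call takes 0.05 s, during which the arm holds its last target. There are 200 camera calls.

### The job

Each wooden tray on the bench already holds one carved animal. Put the four carved animals that stand loose on the bench away with their own kind - both the large and the small horse with the horse, the rooster with the rooster, the pig with the pig - every one standing on its feet on the tray's floor. Set them down rather than drop them, knock none over, and leave the three that are already in the trays standing where they are.

Things in the scene. Friction and masses are not known exactly. Their poses are not given: they have to be found in the camera images.
- horse_large: Large horse: carved, pale bare wood, four legs, thick raised neck, upright ears. 103 long, 105 tall, 34 wide (mm) with flat flanks; back 67, belly 36 above its feet. Loose, on the bench. Origin: on the ground midway between its feet; x to the nose (nose x = +54, tail x = -48 mm), z up. Take it across the flanks below the back, at the origin (fingers close along its y).
- horse_small: Small horse: carved, pale bare wood, four legs, thick raised neck, upright ears. 78 long, 79 tall, 28 wide (mm) with flat flanks; back 50, belly 27 above its feet. Loose, on the bench. Origin: on the ground midway between its feet; x to the nose (nose x = +41, tail x = -36 mm), z up. Take it across the flanks below the back, at the origin (fingers close along its y).
- rooster: Rooster: carved, pale bare wood, on a foot block 50 x 34 x 9 mm; comb and beak, low saddle, raised tail. 95 long, 92 tall, saddle 58 up; body 34 wide, flat-sided from 31 to 58 up (mm). Loose, on the bench. Origin: under the middle of the foot; x to the beak (beak x = +45, tail x = -49 mm), z up. Take it across the body, at the origin (fingers close along its y).
- pig: Pig: carved, pale bare wood, low and stout, short legs, no neck. 96 long, 36 wide (mm) with flat flanks; back 53, ears 56, belly 14 above its feet. Loose, on the bench. Origin: on the ground midway between its feet; x to the snout (snout x = +50, tail x = -46 mm), z up. Take it across the flanks, at the origin (fingers close along its y).
- tray_horses: The horse tray: low open wooden tray, fixed, with a horse already standing near one end. The three trays are alike: outside 146 mm (x) by 226 mm (y), inside 130 x 210 mm, rim 26 mm and inner floor 6 mm above the bench. Origin: under its centre, at bench height; y along its length, z up.
- tray_roosters: The rooster tray: low open wooden tray, fixed, with a rooster already standing near one end. The three trays are alike: outside 146 mm (x) by 226 mm (y), inside 130 x 210 mm, rim 26 mm and inner floor 6 mm above the bench. Origin: under its centre, at bench height; y along its length, z up.
- tray_pigs: The pig tray: low open wooden tray, fixed, with a pig already standing near one end. The three trays are alike: outside 146 mm (x) by 226 mm (y), inside 130 x 210 mm, rim 26 mm and inner floor 6 mm above the bench. Origin: under its centre, at bench height; y along its length, z up.
- kept_horse: Horse in the tray: carved, pale bare wood, four legs, thick raised neck, upright ears. 103 long, 105 tall, 34 wide (mm) with flat flanks; back 67, belly 36 above its feet. Loose, in its tray from the start. Origin: on the ground midway between its feet; x to the nose (nose x = +54, tail x = -48 mm), z up. Take it across the flanks below the back, at the origin (fingers close along its y).
- kept_rooster: Rooster: carved, pale bare wood, on a foot block 50 x 34 x 9 mm; comb and beak, low saddle, raised tail. 95 long, 92 tall, saddle 58 up; body 34 wide, flat-sided from 31 to 58 up (mm). Loose, in its tray from the start. Origin: under the middle of the foot; x to the beak (beak x = +45, tail x = -49 mm), z up. Take it across the body, at the origin (fingers close along its y).
- kept_pig: Pig: carved, pale bare wood, low and stout, short legs, no neck. 96 long, 36 wide (mm) with flat flanks; back 53, ears 56, belly 14 above its feet. Loose, in its tray from the start. Origin: on the ground midway between its feet; x to the snout (snout x = +50, tail x = -46 mm), z up. Take it across the flanks, at the origin (fingers close along its y).
There are look-alikes about, which are no part of the job. Leave any black or blue look-alike of the horse_small alone. What is shaped like the horse_large but red is not meant.

How it is judged:
By the outcome, as a careful person would: the job done as asked, in the order asked, and still so for the second after the job is handed in, with the robot touching nothing.
It also fails if it takes over 128 s, if anything falls off the work surface, if the arm or the gripper's body presses on something with over 40 N, if the wrist force passes 120 N, or if a joint passes its speed limit or range.

## Working session

There is one attempt and no reset: what is moved stays moved. The work goes in short steps, Python scripts to look and compute and a tool call to move; the robot and the scene stay as the last step left them, time stands still between calls to the robot, and variables do not carry over. Pictures are saved under pics/ and viewed, at most 14 in all, crops included, and the job is handed in when it is done.

Besides the shell and the picture viewer there is one more tool, called after "Request:" in YAML: its name, and indented under it one key for each argument. apply_moves: Moves the arm, as the interface text tells. Its arguments: {"type":"object","properties":{"series":{"type":"array"},"hand":{"type":"number"},"newtons":{"type":"number"}},"required":["series"]}

```bash
mkdir -p pics; ls; python3 - <<'E'
from rig import get_obs, vision, nets, robot
import cv2
print(get_obs()); print([a for a in dir(robot) if a[0]!='_'], robot.finger_overhang)
for c in ["scene","side"]:
    im=vision.camera(c); cv2.imwrite(f"pics/{c}0.png",im[:,:,::-1])
    k=vision.calibration(c); print(c,k)
    for q in ["horse_large","horse_small","rooster","pig","kept_horse","kept_rooster","kept_pig","tray_horses","tray_roosters","tray_pigs"]:
        print(q,[( [round(float(v),3) for v in d["centre"]],round(d["conf"],2)) for d in nets.spot_point(c,q)])
E
```

```text
pics
{'time': 0.0, 'q': array([ 9.28484371e-01,  5.28451664e-01,  1.43388451e+00, -1.52013867e-05,
        1.18137496e+00, -1.78472725e-01]), 'joint_velocities': array([ 3.81188567e-04, -6.00140203e-04, -5.68553844e-04, -1.45158200e-03,
        1.06635264e-03, -3.39152473e-06]), 'joint_torque': array([ 5.14809071e-04, -4.40039599e+01, -1.76592153e+01,  6.32181438e-02,
        5.81989659e-02, -1.64317989e-04]), 'position': array([0.27916877, 0.5584359 , 0.24358614]), 'tool_rot': array([ 2.29843223e-01,  9.73227091e-01, -9.74089508e-04, -4.16159111e-04]), 'ft_force': array([-0.12215108,  0.29273355,  0.49351103]), 'moment': array([0.04900519, 0.01313169, 0.01663906]), 'grip_force': 0.0, 'grip_width': 0.08721620025967348}
['Unreachable', 'finger_overhang'] 0.022
scene {'K': array([[407.29178372,   0.        , 323.19204656],
       [  0.        , 407.29178372, 202.37578836],
       [  0.        ,   0.        ,   1.        ]]), 'R': array([[ 0.79628708,  0.60472172,  0.01544435],
       [ 0.35580958, -0.44757083, -0.82041447],
       [-0.48921   ,  0.65878069, -0.57156065]]), 't': array([
[... 827 characters left out ...]
82044 , -0.60486383, -0.79628665],
       [ 0.02781123,  0.79614344, -0.60446849]]), 't': array([-4.52431848e-01,  1.20649234e-05,  1.15803076e+00])}
horse_large [([0.454, -0.1, 0.001], 0.81), ([0.334, -0.374, -0.001], 0.65)]
horse_small [([0.37, 0.368, 0.002], 0.78), ([0.261, 0.266, 0.004], 0.51), ([0.377, 0.253, 0.007], 0.5)]
rooster [([0.471, 0.092, -0.002], 0.75)]
pig [([0.373, -0.244, 0.0], 0.94)]
kept_horse [([0.579, -0.399, 0.005], 0.61), ([0.633, -0.021, -0.001], 0.2)]
kept_rooster [([0.635, 0.045, 0.01], 0.93)]
kept_pig [([0.571, 0.273, 0.004], 0.59)]
tray_horses [([0.581, -0.329, 0.001], 0.76)]
tray_roosters [([0.635, -0.019, -0.002], 0.9)]
tray_pigs [([0.573, 0.337, 0.001], 0.72)]
```

View pics/scene0.png

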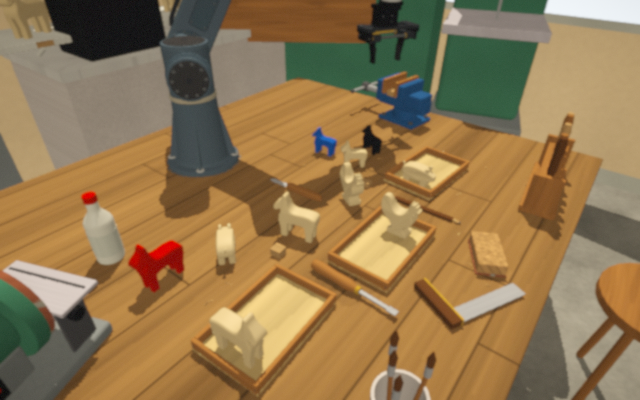

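View pics/side0.png

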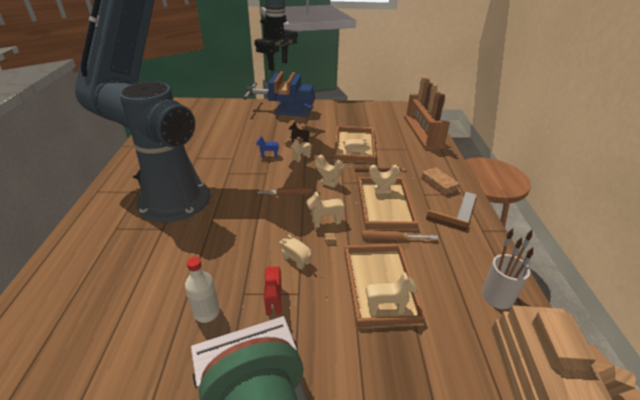

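The scene picture shows the candidates. Pale: large horse (298,218), small horse (355,156), rooster (350,185), pig (226,243). Look-alikes: red horse (157,262), blue small (325,142), black small (372,138). The trays hold a pale horse at (238,335), rooster (400,215) and pig (418,173). I choose the pale loose ones; next come wrist views from above for yaw and position.

Request:
apply_moves:
  series:
    - {"offset": [2,-5,1],"rot": [0,0,7]}
    - {"offset": [4,-9,3],"rot": [0,0,14]}
    - {"offset": [6,-13,5],"rot": [0,0,21]}
    - {"offset": [9,-17,7],"rot": [0,0,26.6]}
    - {"offset": [12,-21,9],"rot": [0,0,26.6]}
    - {"offset": [14,-25,11],"rot": [0,0,26.6]}
    - {"offset": [14,-25,11],"rot": [0,0,26.6]}
    - {"offset": [14,-25,11],"rot": [0,0,26.6]}

```text
time: 1.9
position: [0.4206, 0.308, 0.3555]
tool_rot: [0.001, 1.0, 0.001, 0.001]
ft_force: [-0.0, 1.0, -0.0]
grip_width: 0.0869
grip_force: 0.0
```

```bash
cat > h.py <<'E'
from rig import get_obs, vision, nets, robot
import numpy as np, cv2
def snap(c,name):
    k=vision.calibration(c); im=vision.camera(c)[:,:,::-1].copy(); cv2.imwrite(f"pics/{name}.png",im)
    np.savez(f"pics/{name}.npz",**k); return im,k
def load(name):
    return cv2.imread(f"pics/{name}.png"), dict(np.load(f"pics/{name}.npz"))
def proj(k,X):
    p=k["K"]@(k["R"]@np.asarray(X,float).T+k["t"][:,None]); return (p[:2]/p[2]).T
def ray(k,uv,z):
    d=k["R"].T@np.linalg.solve(k["K"],[uv[0],uv[1],1]); c=-k["R"].T@k["t"]
    return c+d*(z-c[2])/d[2]
E
python3 - <<'E'
from h import *
o=get_obs(); print(o["time"],o["position"],o["tool_rot"])
im,k=snap("wrist","w1"); print(-k["R"].T@k["t"],k["R"],k["K"][0,0])
E
```

```text
1.9 [0.4206025  0.30801698 0.35545105] [1.43398160e-03 9.99998396e-01 6.00482347e-04 8.89648474e-04]
[0.3364872  0.30846295 0.49695331] [[ 0.00229183  0.99999569  0.00183285]
 [ 0.95218223 -0.00274222  0.30551838]
 [ 0.30552209  0.00104501 -0.95218441]] 302.30192659910324
```

View pics/w1.png

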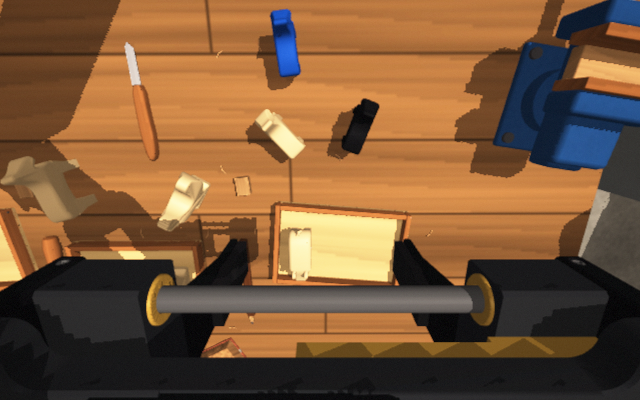

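The wrist view shows the pale small horse at (280,133), between blue (285,45) and black (360,127). The rooster is at (185,200), the large horse at (50,190) and the pig tray at (340,245). I'll move along for views of the others.

Request:
apply_moves:
  series:
    - {"offset": [0,-5,0],"rot": [0,0,0]}
    - {"offset": [0,-10,0],"rot": [0,0,0]}
    - {"offset": [0,-15,0],"rot": [0,0,0]}
    - {"offset": [0,-20,0],"rot": [0,0,0]}
    - {"offset": [0,-23,0],"rot": [0,0,0]}
    - {"offset": [0,-23,0],"rot": [0,0,0]}
    - {"offset": [0,-23,0],"rot": [0,0,0]}

```text
time: 2.65
position: [0.419, 0.0801, 0.3538]
tool_rot: [-0.0, 1.0, 0.001, -0.001]
ft_force: [-0.6, -0.6, -0.4]
grip_width: 0.0871
grip_force: 0.0
```

```bash
python3 -c "
from h import *
snap('wrist','w2')"
```

Request:
apply_moves:
  series:
    - {"offset": [0,-5,0],"rot": [0,0,0]}
    - {"offset": [0,-10,0],"rot": [0,0,0]}
    - {"offset": [0,-15,0],"rot": [0,0,0]}
    - {"offset": [0,-20,0],"rot": [0,0,0]}
    - {"offset": [0,-25,0],"rot": [0,0,0]}
    - {"offset": [0,-30,0],"rot": [0,0,0]}
    - {"offset": [0,-30,0],"rot": [0,0,0]}
    - {"offset": [0,-30,0],"rot": [0,0,0]}

```text
time: 3.5
position: [0.4202, -0.2202, 0.3538]
tool_rot: [-0.0, 1.0, 0.001, -0.0]
ft_force: [-0.5, 1.0, -0.2]
grip_width: 0.0871
grip_force: 0.0
```

```bash
python3 - <<'E'
from h import *
print(get_obs()["position"])
snap('wrist','w3')
a=cv2.imread("pics/w1.png")[:270,0:320];b=cv2.imread("pics/w2.png")[:270];c=cv2.imread("pics/w3.png")[:270]
cv2.imwrite("pics/m1.png",np.vstack([b,c]))
E
```

```text
[ 0.42022368 -0.22023171  0.3538097 ]
```

View pics/m1.png

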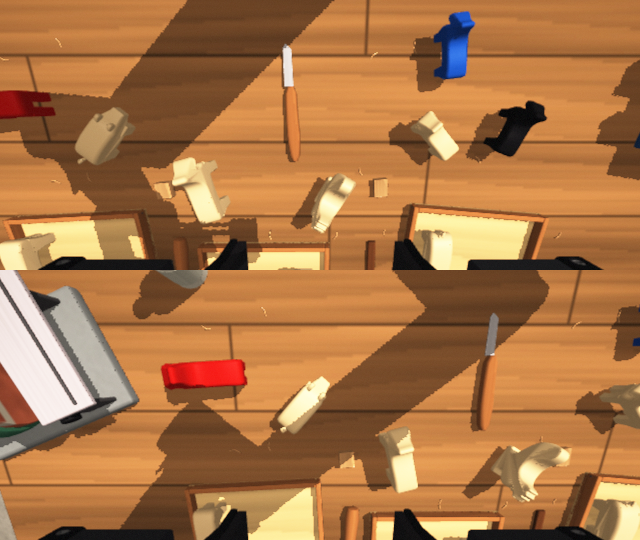

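The lower panel (w3) shows the pig at (303,405) beside the red horse (203,375), with the large horse at (400,460). The upper panel (w2) shows the rooster at (333,202) and the small horse at (435,135). Next I fit simple box models to the silhouettes in several views for x, y, yaw and height.

```bash
cat > fit.py <<'E'
from h import *
from scipy.optimize import minimize
P={ # profile polygons (x,z) in mm, half width
"horse_large":([[(-44,36),(42,36),(42,67),(-44,67)],[(-42,0),(-24,0),(-24,40),(-42,40)],[(22,0),(40,0),(40,40),(22,40)],[(12,62),(24,98),(30,105),(38,100),(54,86),(52,76),(40,76),(42,55)],[(-48,40),(-42,40),(-42,67),(-48,60)]],17),
"rooster":([[(-25,0),(25,0),(25,9),(-25,9)],[(-12,5),(12,5),(12,35),(-12,35)],[(-28,31),(28,31),(36,58),(-36,58)],[(8,55),(20,88),(30,92),(36,82),(45,74),(34,70),(34,50)],[(-22,52),(-40,88),(-49,80),(-38,50)]],17),
"pig":([[(-44,14),(46,14),(50,22),(50,40),(40,53),(-40,53),(-46,44)],[(-40,0),(-24,0),(-24,16),(-40,16)],[(22,0),(38,0),(38,16),(22,16)]],18)}
P["horse_small"]=([[(a*.757,b*.752) for a,b in p] for p in P["horse_large"][0]],14)
def sil(k,name,pose,shape=(400,640)):
    x,y,yaw,z=pose; m=np.zeros(shape,np.uint8); polys,w=P[name]; c,s=np.cos(yaw),np.sin(yaw)
    for p in polys:
        X=np.array([(a,b*w,h) for a,h in p for b in(-1,1)])/1000
        X=np.c_[x+c*X[:,0]-s*X[:,1],y+s*X[:,0]+c*X[:,1],X[:,2]+z]
        cv2.fillConvexPoly(m,cv2.convexHull(np.round(proj(k,X)*16).astype(np.int32)),1,shift=4)
    return m
def mask(im):
    h=cv2.cvtColor(im,cv2.COLOR_BGR2HSV); return ((h[...,1]<135)&(h[...,2]>60)).astype(np.uint8)
def fit(name,xy,views,free_z=True,z0=0.,yaws=np.arange(-180,180,30)):
    V=[]
    for v in views:
        im,k=load(v); m=mask(im); d=sil(k,name,(xy[0],xy[1],0,z0))
        u=proj(k,[[xy[0],xy[1],.04]])[0].astype(int)
        n,l,st,ce=cv2.connectedComponentsWithStats(m)
        w=l[max(0,u[1]-12):u[1]+12,max(0,u[0]-12):u[0]+12]; w=w[w>0]
        if len(w)==0: print("no mask",v); continue
        i=np.bincount(w).argmax(); V.append((k,(l==i).astype(np.uint8)))
    def loss(p):
        p=(p[0]/100,p[1]/100,p[2],p[3]/100 if free_z else z0)
        L=0
        for k,m in V:
            s=sil(k,name,p); L+=1-(s&m).sum()/max(1,(s|m).sum())
        return L/len(V)
    best=[]
    for a in yaws:
        x0=np.array([xy[0]*100,xy[1]*100,np.radians(a),z0*100])
        sx=np.vstack([x0]+[x0+np.eye(4)[i]*[.8,.8,.3,.5][i] for i in range(4)])
        r=minimize(loss,x0,method="Nelder-Mead",options=dict(initial_simplex=sx,maxiter=160,xatol=.01,fatol=1e-4)); best.append((r.fun,*np.round(r.x[:2]*10,1),round(np.degrees(r.x[2]),1),round(r.x[3]*10,1)))
    best.sort(); return best[:4],[int(m.sum()) for _,m in V]
E
python3 - <<'E'
from fit import *
for n,xy,v in [("horse_small",(.377,.252),["w1","w2","side0"]),("rooster",(.473,.094),["w1","w2","w3","side0"]),("horse_large",(.456,-.101),["w2","w3","side0","scene0"]),("pig",(.374,-.244),["w2","w3","side0","scene0"])]:
    import os
    for c in ("scene","side"):
        if not os.path.exists(f"pics/{c}0.npz"): np.savez(f"pics/{c}0.npz",**vision.calibration(c))
    b,a=fit(n,xy,v); print(n,a); [print("  ",q) for q in b]
E
```

```text
horse_small [1115, 1168, 222962]
   (np.float64(0.42694451222102625), np.float64(376.4), np.float64(253.1), np.float64(-135.3), np.float64(-4.0))
   (np.float64(0.4309808843312644), np.float64(375.8), np.float64(253.0), np.float64(-135.6), np.float64(-2.1))
   (np.float64(0.433420780006516), np.float64(376.3), np.float64(253.1), np.float64(-134.8), np.float64(-1.8))
   (np.float64(0.4428382073950095), np.float64(374.9), np.float64(251.5), np.float64(-134.9), np.float64(3.3))
rooster [1601, 1445, 2469, 222962]
   (np.float64(0.3694236819151161), np.float64(471.5), np.float64(97.9), np.float64(-35.4), np.float64(-2.2))
   (np.float64(0.36966391254887565), np.float64(472.3), np.float64(97.8), np.float64(-33.9), np.float64(-1.8))
   (np.float64(0.37007892570502826), np.float64(472.2), np.float64(97.9), np.float64(-33.9), np.float64(-1.4))
   (np.float64(0.3709943942439524), np.float64(471.8), np.float64(98.2), np.float64(-33.5), np.float64(-1.2))
horse_large [2190, 1711, 222962, 1267]
   (np.float64(0.35453357565379073), np.float64(455.6), np.float64(-97.7), np.float64(-164.4), np.float64(-1.4))
   (np.float64(0.35516572073977515), np.float64(455.7), np.float64(-97.8), np.float64(-164.1), np.float64(-1.9))
   (np.float64(0.3552361189552595), np.float64(455.5), np.float64(-97.8), np.float64(195.8), np.float64(-1.7))
   (np.float64(0.3558233377354783), np.float64(455.3), np.float64(-97.6), np.float64(-162.6), np.float64(-0.9))
pig [2097, 1471, 222962, 722]
   (np.float64(0.3858950140304926), np.float64(373.9), np.float64(-242.6), np.float64(-42.2), np.float64(-5.7))
   (np.float64(0.3875114940099812), np.float64(372.6), np.float64(-242.0), np.float64(-42.5), np.float64(-7.3))
   (np.float64(0.3899262387794054), np.float64(374.4), np.float64(-243.1), np.float64(-41.5), np.float64(-2.1))
   (np.float64(0.3903265641541538), np.float64(373.2), np.float64(-242.6), np.float64(-41.6), np.float64(-8.8))
```

```bash
python3 - <<'E'
from fit import *
for n,xy,v in [("horse_small",(.377,.252),["w1","w2"]),("rooster",(.473,.096),["w1","w2","w3"]),("horse_large",(.456,-.099),["w2","w3","scene0"]),("pig",(.374,-.243),["w2","w3"])]:
    for fz in (True,False):
        y0={"horse_small":-135,"rooster":-35,"horse_large":-164,"pig":-42}[n]
        b,a=fit(n,xy,v,fz,yaws=[y0,y0+15,y0+180]); print(n,fz,[tuple(float(round(x,2)) for x in q) for q in b])
for v,t,p,q in [("w1","pig",(275,204),(411,213)),("w2","pig",(410,205),(547,218)),("w2","horse",(10,218),(146,211)),("w3","horse",(187,217),(321,211)),("w2","roost",(197,246),(330,246)),("w3","roost",(372,247),(503,245))]:
    im,k=load(v); A=ray(k,p,.026);B=ray(k,q,.026);d=B-A;L=np.hypot(*d[:2]);n=np.array([d[1],-d[0]])/L
    print(t,A[:2].round(3),B[:2].round(3),"len",L.round(3),"yaw",np.degrees(np.arctan2(-d[0],d[1])).round(1),"centre",((A+B)[:2]/2+n*.073).round(3))
# enlarged crops with overlays
T=[]
for v,n,p in [("w1","horse_small",(.3764,.2531,np.radians(-135),0)),("w2","rooster",(.472,.0979,np.radians(-34),0)),("w3","horse_large",(.4556,-.0977,np.radians(-164),0)),("w3","pig",(.374,-.243,np.radians(-42),0))]:
    im,k=load(v); s=sil(k,n,p); u=proj(k,[[p[0],p[1],.03]])[0].astype(int)
    big=cv2.resize(im,None,fx=4,fy=4); s=cv2.resize(s,None,fx=4,fy=4)
    c,_=cv2.findContours(s,cv2.RETR_EXTERNAL,cv2.CHAIN_APPROX_NONE); cv2.drawContours(big,c,-1,(255,0,255),1)
    x,y=u*4; x=max(x,200);y=max(y,150); T.append(big[y-150:y+150,x-200:x+200])
cv2.imwrite("pics/ov.png",np.vstack([np.hstack(T[:2]),np.hstack(T[2:])]))
E
```

```text
horse_small True [(0.15, 375.8, 253.0, -135.6, -2.1), (0.15, 375.8, 252.6, -134.2, -3.0), (0.21, 371.7, 249.0, 43.2, -2.8)]
horse_small False [(0.15, 375.5, 252.1, -135.8, 6.4), (0.16, 375.2, 252.1, -135.7, 2.7), (0.22, 371.4, 249.0, 42.7, 7.6)]
rooster True [(0.16, 472.4, 97.9, -34.0, -2.2), (0.16, 471.9, 97.5, -34.0, -0.7), (0.2, 467.9, 100.8, 150.0, 0.2)]
rooster False [(0.16, 471.7, 97.8, -33.9, 2.2), (0.16, 471.6, 97.7, -34.1, 6.9), (0.2, 468.6, 100.6, 147.9, 4.0)]
horse_large True [(0.14, 455.4, -97.6, -164.1, -1.5), (0.14, 455.6, -98.0, -162.2, -0.3), (0.29, 456.3, -96.9, 14.6, 0.7)]
horse_large False [(0.14, 455.9, -98.0, -162.2, 6.4), (0.15, 455.7, -98.4, -164.7, 0.8), (0.29, 456.4, -97.0, 16.1, 1.8)]
pig True [(0.19, 376.8, -244.5, 137.8, -5.2), (0.19, 375.0, -243.7, -44.3, -5.4), (0.2, 375.0, -242.6, -45.3, -0.0)]
pig False [(0.2, 373.9, -242.4, -43.8, 6.4), (0.2, 377.3, -244.7, 133.9, 3.0), (0.2, 374.0, -243.0, -42.0, 0.1)]
pig [0.488 0.235] [0.504 0.459] len 0.225 yaw -4.2 centre [0.569 0.342]
pig [0.486 0.228] [0.509 0.458] len 0.23 yaw -5.6 centre [0.57  0.336]
horse [ 0.509 -0.43 ] [ 0.497 -0.204] len 0.227 yaw 3.1 centre [ 0.576 -0.313]
horse [ 0.509 -0.438] [ 0.498 -0.217] len 0.221 yaw 2.7 centre [ 0.576 -0.324]
roost [ 0.56  -0.128] [0.56  0.099] len 0.227 yaw 0.0 centre [ 0.633 -0.015]
roost [ 0.563 -0.13 ] [0.559 0.094] len 0.224 yaw 1.0 centre [ 0.634 -0.017]
```

View pics/ov.png

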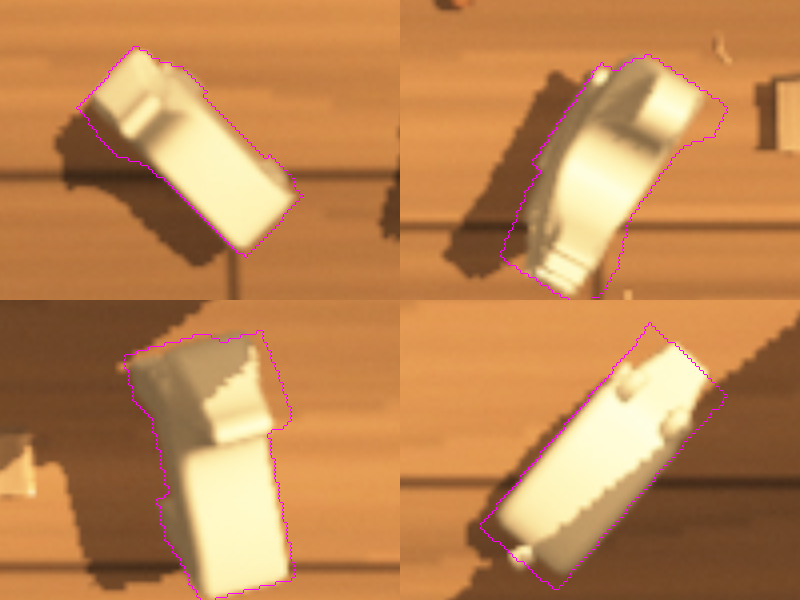

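The close crops confirm four pale animals, and the fitted outlines match them at feet height of about 0: small horse at top left, rooster at top right, large horse at bottom left, pig at bottom right. The pig's ears and snout point up-right, so its yaw is about 137°. I start with the pig.

Request:
apply_moves:
  series:
    - {"offset": [-1,-0.5,-4],"rot": [0,0,-8.5]}
    - {"offset": [-2,-1,-8],"rot": [0,0,-17]}
    - {"offset": [-3,-1.5,-12],"rot": [0,0,-25.5]}
    - {"offset": [-4,-2,-16],"rot": [0,0,-34]}
    - {"offset": [-4.4,-2.3,-19],"rot": [0,0,-42]}
    - {"offset": [-4.4,-2.3,-21],"rot": [0,0,-44]}
    - {"offset": [-4.4,-2.3,-21],"rot": [0,0,-44]}
    - {"offset": [-4.4,-2.3,-24],"rot": [0,0,-44]}
    - {"offset": [-4.4,-2.3,-27],"rot": [0,0,-44]}
    - {"offset": [-4.4,-2.3,-29],"rot": [0,0,-44]}
    - {"offset": [-4.4,-2.3,-30.5],"rot": [0,0,-44]}
    - {"offset": [-4.4,-2.3,-31.4],"rot": [0,0,-44]}
    - {"offset": [-4.4,-2.3,-31.4],"rot": [0,0,-44]}
    - {"offset": [-4.4,-2.3,-31.4],"rot": [0,0,-44]}
  hand: 0.85
  newtons: 20

```text
time: 4.95
position: [0.3763, -0.2439, 0.0414]
tool_rot: [0.374, 0.928, -0.0, 0.001]
ft_force: [-0.2, 0.7, 0.1]
grip_width: 0.0738
grip_force: 0.0
```

Request:
apply_moves:
  series:
    - {"offset": [0,0,0],"rot": [0,0,0]}
    - {"offset": [0,0,0],"rot": [0,0,0]}
    - {"offset": [0,0,0],"rot": [0,0,0]}
    - {"offset": [0,0,0],"rot": [0,0,0]}
    - {"offset": [0,0,0],"rot": [0,0,0]}
    - {"offset": [0,0,0],"rot": [0,0,0]}
    - {"offset": [0,0,0],"rot": [0,0,0]}
    - {"offset": [0,0,0],"rot": [0,0,0]}
  hand: 0

```text
time: 5.75
position: [0.3755, -0.2441, 0.0406]
tool_rot: [0.374, 0.927, -0.0, 0.0]
ft_force: [-0.3, -1.3, 1.6]
grip_width: 0.0361
grip_force: 20.0
```

Request:
apply_moves:
  series:
    - {"offset": [0,0,2],"rot": [0,0,0]}
    - {"offset": [0,0,6],"rot": [0,0,0]}
    - {"offset": [0,0,10],"rot": [0,0,0]}
    - {"offset": [0,0,14],"rot": [0,0,0]}
    - {"offset": [1,3,16],"rot": [0,0,3]}
    - {"offset": [2.5,7.5,16],"rot": [0,0,6]}
    - {"offset": [4,12,16],"rot": [0,0,9]}
    - {"offset": [5.5,16.5,16],"rot": [0,0,12]}
    - {"offset": [7,21,16],"rot": [0,0,15]}
    - {"offset": [8.5,25.5,16],"rot": [0,0,18]}
    - {"offset": [10,30,16],"rot": [0,0,21]}
    - {"offset": [11.5,34.5,16],"rot": [0,0,24]}
    - {"offset": [13,39,16],"rot": [0,0,27]}
    - {"offset": [14.5,43.5,16],"rot": [0,0,30]}
    - {"offset": [16,48,16],"rot": [0,0,33]}
    - {"offset": [17.5,52.5,16],"rot": [0,0,36]}
    - {"offset": [18.8,57,16],"rot": [0,0,39]}
    - {"offset": [19.7,60.5,16],"rot": [0,0,39]}
    - {"offset": [19.7,62.4,15],"rot": [0,0,39]}
    - {"offset": [19.7,62.4,13],"rot": [0,0,39]}

```text
time: 7.75
position: [0.5725, 0.3829, 0.1706]
tool_rot: [0.042, 0.999, 0.001, 0.001]
ft_force: [0.2, -0.1, -0.8]
grip_width: 0.0361
grip_force: 20.0
```

```bash
python3 - <<'E'
from h import *
print(get_obs()["position"],get_obs()["grip_width"])
a,_=snap("side","s1");snap("wrist","w4");b=cv2.imread("pics/w4.png")
cv2.imwrite("pics/m2.png",np.hstack([cv2.resize(a[80:200,280:430],(600,480)),cv2.resize(b,None,fx=.3125,fy=1.2)]))
E
```

```text
[0.5725218  0.38291819 0.17061866] 0.03612913393265941
```

View pics/m2.png

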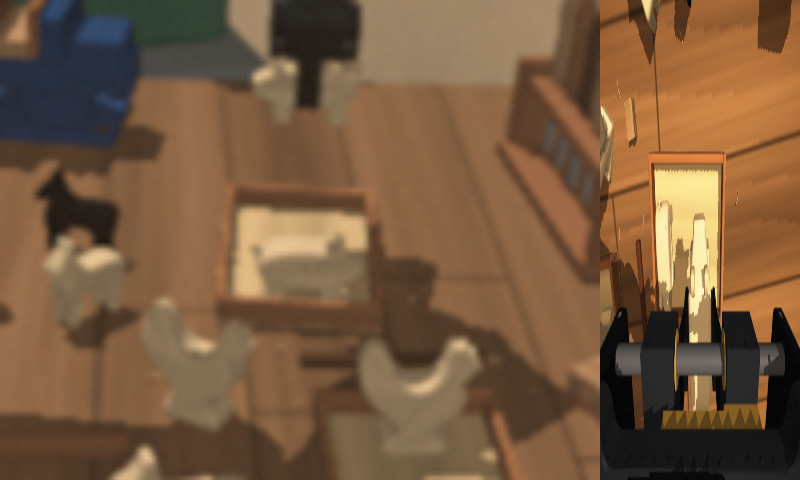

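The left panel shows the held pig above the tray's free area and the kept pig in place. The wrist view (right) shows clear space between the two pigs, so I lower it.

Request:
apply_moves:
  series:
    - {"offset": [0,0,-3],"rot": [0,0,0]}
    - {"offset": [0,0,-6],"rot": [0,0,0]}
    - {"offset": [0,0,-9],"rot": [0,0,0]}
    - {"offset": [0,0,-11],"rot": [0,0,0]}
    - {"offset": [0,0,-11.8],"rot": [0,0,0]}
    - {"offset": [0,0,-12.2],"rot": [0,0,0]}
    - {"offset": [0,0,-12.3],"rot": [0,0,0]}
    - {"offset": [0,0,-12.4],"rot": [0,0,0]}
    - {"offset": [0,0,-12.4],"rot": [0,0,0]}
    - {"offset": [0,0,-12.4],"rot": [0,0,0]}

```text
time: 8.85
position: [0.573, 0.3802, 0.0475]
tool_rot: [0.043, 0.999, 0.0, 0.001]
ft_force: [-0.1, 0.4, -0.6]
grip_width: 0.0359
grip_force: 20.0
```

Request:
apply_moves:
  series:
    - {"offset": [0,0,-0.05],"rot": [0,0,0]}
    - {"offset": [0,0,-0.1],"rot": [0,0,0]}
    - {"offset": [0,0,-0.1],"rot": [0,0,0]}
    - {"offset": [0,0,-0.1],"rot": [0,0,0]}

```text
time: 9.25
position: [0.5729, 0.3802, 0.0466]
tool_rot: [0.043, 0.999, 0.0, 0.0]
ft_force: [-0.0, 0.0, 4.9]
grip_width: 0.0362
grip_force: 20.0
```

Request:
apply_moves:
  series:
    - {"offset": [0,0,0],"rot": [0,0,0]}
    - {"offset": [0,0,0],"rot": [0,0,0]}
    - {"offset": [0,0,0],"rot": [0,0,0]}
    - {"offset": [0,0,0],"rot": [0,0,0]}
    - {"offset": [0,0,1],"rot": [0,0,0]}
    - {"offset": [0,0,4],"rot": [0,0,0]}
    - {"offset": [0,0,8],"rot": [0,0,0]}
    - {"offset": [0,0,12],"rot": [0,0,0]}
    - {"offset": [-3,-2,14],"rot": [0,0,7]}
    - {"offset": [-7,-4.5,14],"rot": [0,0,14]}
    - {"offset": [-11,-7,14],"rot": [0,0,21]}
    - {"offset": [-15,-9.5,14],"rot": [0,0,28]}
    - {"offset": [-18,-11.5,14],"rot": [0,0,35]}
    - {"offset": [-19.7,-12.7,14],"rot": [0,0,42]}
    - {"offset": [-19.7,-12.7,14],"rot": [0,0,50]}
    - {"offset": [-19.7,-12.7,14],"rot": [0,0,50]}
    - {"offset": [-19.7,-12.7,14],"rot": [0,0,50]}
  hand: 0.62

```text
time: 10.95
position: [0.3764, 0.2533, 0.1862]
tool_rot: [-0.382, 0.924, -0.0, 0.001]
ft_force: [-0.7, -0.3, -0.0]
grip_width: 0.054
grip_force: 0.0
```

```bash
python3 - <<'E'
from fit import *
a,_=snap("side","s2");b,_=snap("wrist","w5"); print(get_obs()["position"])
print(fit("horse_small",(.376,.2525),["w5","w1","w2"],True,yaws=[-135]))
cv2.imwrite("pics/m3.png",np.hstack([cv2.resize(a[100:200,280:430],(450,300)),cv2.resize(b[:300],(350,300))]))
E
```

```text
[0.37633257 0.25329979 0.18582561]
([(np.float64(0.11711441094797881), np.float64(376.2), np.float64(252.9), np.float64(-135.6), np.float64(-4.2))], [2168, 1115, 1168])
```

View pics/m3.png

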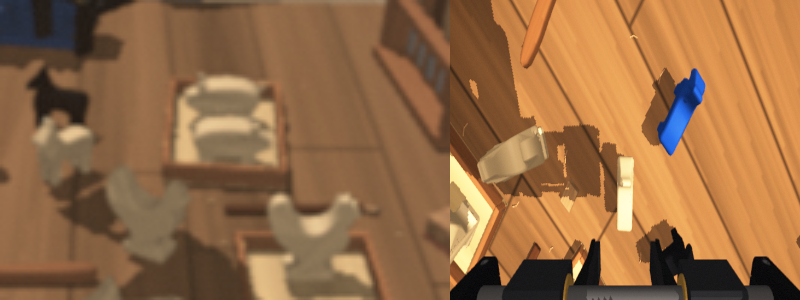

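Both pigs stand in their tray, and the small horse is centred at (625,195) between the fingers. Now I grasp it.

Request:
apply_moves:
  series:
    - {"offset": [0,0,-3],"rot": [0,0,0]}
    - {"offset": [0,0,-6],"rot": [0,0,0]}
    - {"offset": [0,0,-9],"rot": [0,0,0]}
    - {"offset": [0,0,-11.5],"rot": [0,0,0]}
    - {"offset": [0,0,-13.3],"rot": [0,0,0]}
    - {"offset": [0,0,-14.1],"rot": [0,0,0]}
    - {"offset": [0,0,-14.1],"rot": [0,0,0]}
    - {"offset": [0,0,-14.1],"rot": [0,0,0]}
  hand: 0.72

```text
time: 11.85
position: [0.376, 0.2532, 0.0449]
tool_rot: [-0.383, 0.924, -0.0, 0.0]
ft_force: [-0.1, -0.2, -0.4]
grip_width: 0.0629
grip_force: 0.0
```

Request:
apply_moves:
  series:
    - {"offset": [0,0,0],"rot": [0,0,0]}
    - {"offset": [0,0,0],"rot": [0,0,0]}
    - {"offset": [0,0,0],"rot": [0,0,0]}
    - {"offset": [0,0,0],"rot": [0,0,0]}
    - {"offset": [0,0,0],"rot": [0,0,0]}
    - {"offset": [0,0,0],"rot": [0,0,0]}
    - {"offset": [0,0,0],"rot": [0,0,0]}
    - {"offset": [0,0,0],"rot": [0,0,0]}
  hand: 0

```text
time: 12.65
position: [0.3757, 0.2531, 0.0447]
tool_rot: [-0.383, 0.924, 0.0, 0.0]
ft_force: [0.9, -0.7, 2.0]
grip_width: 0.0276
grip_force: 20.0
```

Request:
apply_moves:
  series:
    - {"offset": [0,0,2],"rot": [0,0,0]}
    - {"offset": [0,0,6],"rot": [0,0,0]}
    - {"offset": [0,0,10],"rot": [0,0,0]}
    - {"offset": [0,0,14],"rot": [0,0,0]}
    - {"offset": [1,-3,17],"rot": [0,0,-3]}
    - {"offset": [2.6,-7,17],"rot": [0,0,-6]}
    - {"offset": [4.4,-11.5,17],"rot": [0,0,-10]}
    - {"offset": [6.2,-16,17],"rot": [0,0,-14]}
    - {"offset": [8,-20.5,17],"rot": [0,0,-18]}
    - {"offset": [9.8,-25,17],"rot": [0,0,-22]}
    - {"offset": [11.6,-29.5,17],"rot": [0,0,-26]}
    - {"offset": [13.4,-34,17],"rot": [0,0,-30]}
    - {"offset": [15.2,-38.5,17],"rot": [0,0,-34]}
    - {"offset": [17,-43,17],"rot": [0,0,-38]}
    - {"offset": [18.6,-47.5,17],"rot": [0,0,-42]}
    - {"offset": [19.9,-50.5,17],"rot": [0,0,-42]}
    - {"offset": [19.9,-51.1,15],"rot": [0,0,-42]}
    - {"offset": [19.9,-51.1,13],"rot": [0,0,-42]}
    - {"offset": [19.9,-51.1,13],"rot": [0,0,-42]}

```text
time: 14.55
position: [0.5721, -0.2571, 0.171]
tool_rot: [-0.026, 1.0, 0.002, -0.003]
ft_force: [-0.5, 0.7, -0.3]
grip_width: 0.0281
grip_force: 20.0
```

```bash
python3 - <<'E'
from h import *
print(get_obs()["position"],get_obs()["grip_width"],get_obs()["ft_force"])
a,_=snap("side","s3");b,_=snap("wrist","w6")
for c in("scene","side"): 
  vision.camera(c)
  for q in("tray_horses","kept_horse"): print(c,q,[(np.round(d["centre"],3),round(d["conf"],2)) for d in nets.spot_point(c,q)][:2])
cv2.imwrite("pics/m4.png",np.hstack([cv2.resize(a[180:340,310:460],(375,400)),b[:, 120:520]]))
E
```

```text
[ 0.57209828 -0.2571182   0.17098672] 0.028095728659917486 [-0.46434193  0.65007766 -0.27090531]
scene tray_horses [(array([ 0.577, -0.328,  0.001]), 0.74)]
scene kept_horse [(array([ 0.579, -0.396,  0.005]), 0.9)]
side tray_horses [(array([ 0.58 , -0.33 , -0.001]), 0.74)]
side kept_horse [(array([ 0.579, -0.396,  0.009]), 0.72)]
```

View pics/m4.png

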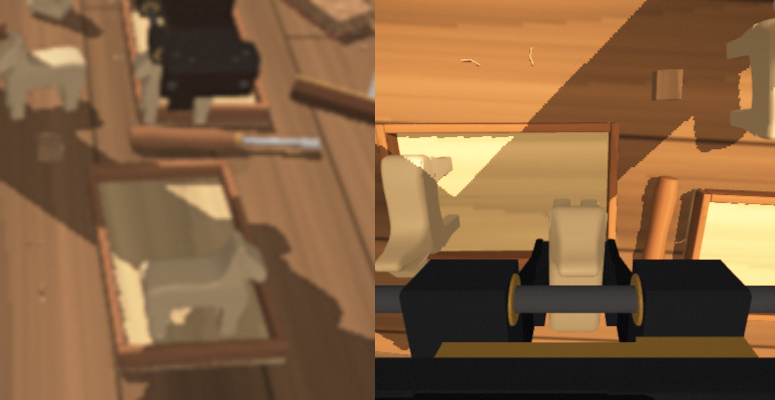

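```bash
python3 - <<'E'
from h import *
im,k=load("w6")
for u in [(353,132),(353,240),(364,124),(362,250),(129,124)]: print(u,ray(k,u,.026).round(4))
E
```

```text
(353, 132) [ 0.5088 -0.2288  0.026 ]
(353, 240) [ 0.6181 -0.2194  0.026 ]
(364, 124) [ 0.5011 -0.2193  0.026 ]
(362, 250) [ 0.629 -0.209  0.026]
(129, 124) [ 0.5126 -0.4358  0.026 ]
```

The left panel shows the kept horse standing at the tray's near end and the small horse held over the far end, about 20 mm from the wall. Lowering.

Request:
apply_moves:
  series:
    - {"offset": [0,0,-3],"rot": [0,0,0]}
    - {"offset": [0,0,-6],"rot": [0,0,0]}
    - {"offset": [0,0,-9],"rot": [0,0,0]}
    - {"offset": [0,0,-11],"rot": [0,0,0]}
    - {"offset": [0,0,-11.8],"rot": [0,0,0]}
    - {"offset": [0,0,-12.2],"rot": [0,0,0]}
    - {"offset": [0,0,-12.4],"rot": [0,0,0]}
    - {"offset": [0,0,-12.5],"rot": [0,0,0]}
    - {"offset": [0,0,-12.5],"rot": [0,0,0]}
    - {"offset": [0,0,-12.5],"rot": [0,0,0]}

```text
time: 15.95
position: [0.5753, -0.2585, 0.0507]
tool_rot: [-0.026, 1.0, -0.001, 0.001]
ft_force: [0.8, 0.4, 2.6]
grip_width: 0.0279
grip_force: 20.0
```

Request:
apply_moves:
  series:
    - {"offset": [0,0,0],"rot": [0,0,0]}
    - {"offset": [0,0,0],"rot": [0,0,0]}
    - {"offset": [0,0,0],"rot": [0,0,0]}
    - {"offset": [0,0,0],"rot": [0,0,0]}
    - {"offset": [0,0,1],"rot": [0,0,0]}
    - {"offset": [0,0,4],"rot": [0,0,0]}
    - {"offset": [0,0,8],"rot": [0,0,0]}
    - {"offset": [0,0,12],"rot": [0,0,0]}
    - {"offset": [-1,1,16],"rot": [0,0,0]}
    - {"offset": [-4,4.5,16],"rot": [0,0,4]}
    - {"offset": [-7,8,16],"rot": [0,0,8]}
    - {"offset": [-9.5,11.5,16],"rot": [0,0,12]}
    - {"offset": [-11.5,14.5,16],"rot": [0,0,14]}
    - {"offset": [-11.95,16,16],"rot": [0,0,14]}
    - {"offset": [-11.95,16,16],"rot": [0,0,14]}
    - {"offset": [-11.95,16,16],"rot": [0,0,14]}
  hand: 0.48

```text
time: 17.55
position: [0.457, -0.0992, 0.2102]
tool_rot: [-0.148, 0.989, -0.001, 0.001]
ft_force: [-0.2, -0.6, -0.9]
grip_width: 0.0418
grip_force: 0.0
```

```bash
python3 - <<'E'
from fit import *
a,_=snap("side","s4");b,_=snap("wrist","w7"); print(get_obs()["position"])
print(fit("horse_large",(.4556,-.098),["w7","w3","w2"],True,yaws=[-163]))
cv2.imwrite("pics/m5.png",np.hstack([cv2.resize(a[180:340,310:460],(375,400)),b[:, 120:520]]))
E
```

```text
[ 0.45697543 -0.09966939  0.20984795]
([(np.float64(0.1298661815630954), np.float64(456.0), np.float64(-98.0), np.float64(-163.5), np.float64(-3.2))], [3350, 1711, 2190])
```

View pics/m5.png

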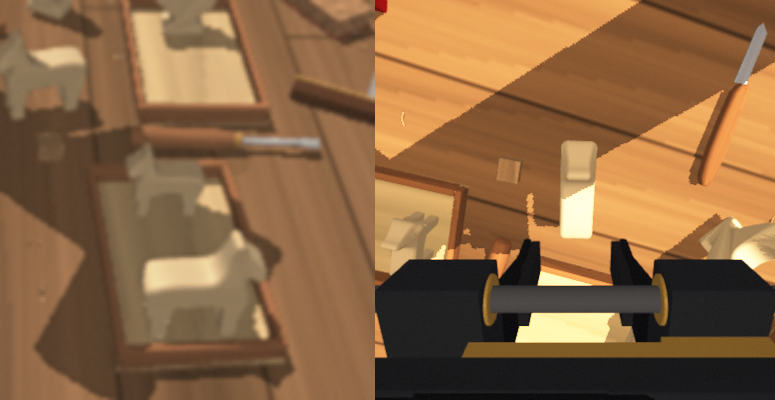

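The small horse stands at the tray's far end, with the kept horse unchanged. The large horse is at (578,190), aligned with the fingers. Grasping it.

Request:
apply_moves:
  series:
    - {"offset": [0,0,0],"rot": [0,0,0]}
    - {"offset": [0,0,-3],"rot": [0,0,0]}
    - {"offset": [0,0,-6],"rot": [0,0,0]}
    - {"offset": [0,0,-9],"rot": [0,0,0]}
    - {"offset": [0,0,-12],"rot": [0,0,0]}
    - {"offset": [0,0,-14],"rot": [0,0,0]}
    - {"offset": [0,0,-14.7],"rot": [0,0,0]}
    - {"offset": [0,0,-14.7],"rot": [0,0,0]}
    - {"offset": [0,0,-14.7],"rot": [0,0,0]}
  hand: 0.75

```text
time: 18.55
position: [0.4558, -0.0986, 0.063]
tool_rot: [-0.148, 0.989, -0.0, 0.0]
ft_force: [-0.2, -0.2, -1.1]
grip_width: 0.0651
grip_force: 0.0
```

Request:
apply_moves:
  series:
    - {"offset": [0,0,0],"rot": [0,0,0]}
    - {"offset": [0,0,0],"rot": [0,0,0]}
    - {"offset": [0,0,0],"rot": [0,0,0]}
    - {"offset": [0,0,0],"rot": [0,0,0]}
    - {"offset": [0,0,0],"rot": [0,0,0]}
    - {"offset": [0,0,0],"rot": [0,0,0]}
    - {"offset": [0,0,0],"rot": [0,0,0]}
    - {"offset": [0,0,0],"rot": [0,0,0]}
  hand: 0

```text
time: 19.35
position: [0.4553, -0.0981, 0.0628]
tool_rot: [-0.148, 0.989, -0.0, 0.0]
ft_force: [0.2, 0.7, 3.7]
grip_width: 0.0344
grip_force: 20.0
```

Request:
apply_moves:
  series:
    - {"offset": [0,0,2],"rot": [0,0,0]}
    - {"offset": [0,0,6],"rot": [0,0,0]}
    - {"offset": [0,0,10],"rot": [0,0,0]}
    - {"offset": [0,0,14],"rot": [0,0,0]}
    - {"offset": [0,0,17],"rot": [0,0,0]}
    - {"offset": [2,-3.7,18],"rot": [0,0,-3]}
    - {"offset": [4.2,-7.7,18],"rot": [0,0,-6]}
    - {"offset": [6.4,-11.7,18],"rot": [0,0,-9]}
    - {"offset": [8.6,-15.7,18],"rot": [0,0,-12]}
    - {"offset": [10.6,-19.5,18],"rot": [0,0,-14]}
    - {"offset": [12.3,-22.2,18],"rot": [0,0,-14]}
    - {"offset": [12.3,-22.8,18],"rot": [0,0,-14]}
    - {"offset": [12.3,-22.8,18],"rot": [0,0,-14]}
    - {"offset": [12.3,-22.8,18],"rot": [0,0,-14]}

```text
time: 20.75
position: [0.5769, -0.3246, 0.2417]
tool_rot: [-0.027, 1.0, 0.001, -0.001]
ft_force: [-0.3, -0.2, 0.1]
grip_width: 0.0342
grip_force: 20.0
```

```bash
python3 - <<'E'
from fit import *
a,_=snap("scene","s5");b,_=snap("wrist","w8"); o=get_obs();print(o["position"],o["grip_width"],o["ft_force"])
cv2.imwrite("pics/m6.png",np.hstack([cv2.resize(a[200:390,180:370],(400,400)),b[:, 120:520]]))
E
```

```text
[ 0.57728877 -0.32435791  0.24234837] 0.03423027604300707 [-0.32166378 -1.01754476 -0.43778877]
```

View pics/m6.png

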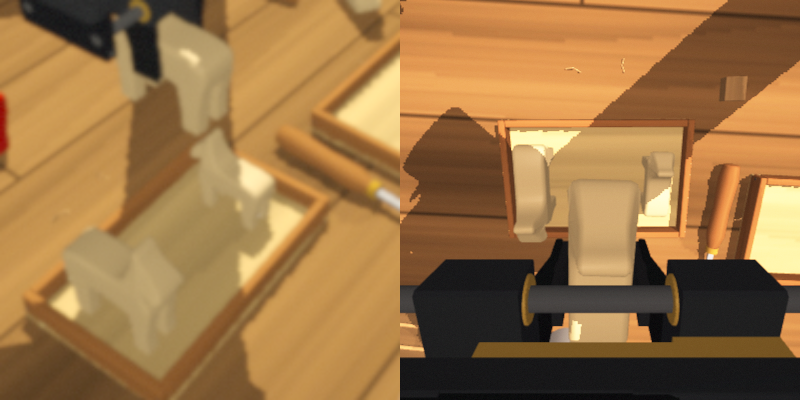

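```bash
python3 - <<'E'
from h import *
im,k=load("w8")
for u,z in [((234,200),.073),((268,200),.073),((362,200),.056),((392,200),.056)]: print(u,ray(k,u,z).round(4))
E
```

```text
(234, 200) [ 0.5925 -0.415   0.073 ]
(268, 200) [ 0.5906 -0.3786  0.073 ]
(362, 200) [ 0.5902 -0.275   0.056 ]
(392, 200) [ 0.5884 -0.241   0.056 ]
```

The large horse hangs over the gap between the kept horse (y to -0.379) and the small horse (y from -0.275), so a placing at y -0.326 is centred. Lowering.

Request:
apply_moves:
  series:
    - {"offset": [0,0,-3],"rot": [0,0,0]}
    - {"offset": [0,0,-6],"rot": [0,0,0]}
    - {"offset": [0,0,-9],"rot": [0,0,0]}
    - {"offset": [0,0,-12],"rot": [0,0,0]}
    - {"offset": [0,0,-15],"rot": [0,0,0]}
    - {"offset": [0,0,-16.5],"rot": [0,0,0]}
    - {"offset": [0,0,-17.2],"rot": [0,0,0]}
    - {"offset": [0,0,-17.4],"rot": [0,0,0]}
    - {"offset": [0,0,-17.5],"rot": [0,0,0]}
    - {"offset": [0,0,-17.5],"rot": [0,0,0]}
    - {"offset": [0,0,-17.5],"rot": [0,0,0]}

```text
time: 21.95
position: [0.5789, -0.3265, 0.0689]
tool_rot: [-0.026, 1.0, -0.001, 0.001]
ft_force: [0.5, -0.5, 0.8]
grip_width: 0.0341
grip_force: 20.0
```

Request:
apply_moves:
  series:
    - {"offset": [0,0,-0.03],"rot": [0,0,0]}
    - {"offset": [0,0,-0.06],"rot": [0,0,0]}
    - {"offset": [0,0,-0.1],"rot": [0,0,0]}
    - {"offset": [0,0,-0.1],"rot": [0,0,0]}

```text
time: 22.35
position: [0.579, -0.3266, 0.0688]
tool_rot: [-0.026, 1.0, -0.001, 0.001]
ft_force: [-0.2, 0.5, 8.1]
grip_width: 0.0342
grip_force: 20.0
```

Request:
apply_moves:
  series:
    - {"offset": [0,0,0],"rot": [0,0,0]}
    - {"offset": [0,0,0],"rot": [0,0,0]}
    - {"offset": [0,0,0],"rot": [0,0,0]}
    - {"offset": [0,0,0],"rot": [0,0,0]}
    - {"offset": [0,0,1],"rot": [0,0,0]}
    - {"offset": [0,0,4],"rot": [0,0,0]}
    - {"offset": [0,0,8],"rot": [0,0,0]}
    - {"offset": [0,0,12],"rot": [0,0,0]}
    - {"offset": [-0.5,2,16],"rot": [0,0,0]}
    - {"offset": [-1.6,6.5,16],"rot": [0,0,-4]}
    - {"offset": [-2.7,11,16],"rot": [0,0,-8]}
    - {"offset": [-3.8,15.5,16],"rot": [0,0,-12]}
    - {"offset": [-4.9,20,16],"rot": [0,0,-16]}
    - {"offset": [-6,24.5,16],"rot": [0,0,-20]}
    - {"offset": [-7.1,29,16],"rot": [0,0,-25]}
    - {"offset": [-8.3,33.5,16],"rot": [0,0,-30]}
    - {"offset": [-9.5,38,16],"rot": [0,0,-35]}
    - {"offset": [-10.65,42,16],"rot": [0,0,-37]}
    - {"offset": [-10.65,42.35,16],"rot": [0,0,-37]}
    - {"offset": [-10.65,42.35,16],"rot": [0,0,-37]}
  hand: 0.54

```text
time: 24.35
position: [0.4715, 0.0984, 0.2272]
tool_rot: [0.291, 0.957, -0.0, 0.001]
ft_force: [-0.5, 0.2, 0.4]
grip_width: 0.0467
grip_force: 0.0
```

```bash
python3 - <<'E'
from fit import *
a,_=snap("side","s6");b,_=snap("wrist","w9"); print(get_obs()["position"])
print(fit("rooster",(.472,.0975),["w9","w1","w2","w3"],True,yaws=[-34]),fit("rooster",(.472,.0975),["w9"],False,yaws=[-34]))
cv2.imwrite("pics/m7.png",np.hstack([cv2.resize(a[180:340,310:460],(375,400)),b[:, 120:520]]))
E
```

```text
[0.47232594 0.09676544 0.22699511]
([(np.float64(0.15606610455546094), np.float64(472.5), np.float64(97.4), np.float64(-32.3), np.float64(-2.6))], [2666, 1601, 1445, 2469]) ([(np.float64(0.13749595600129405), np.float64(471.8), np.float64(97.6), np.float64(-32.6), np.float64(2.3))], [2666])
```

View pics/m7.png

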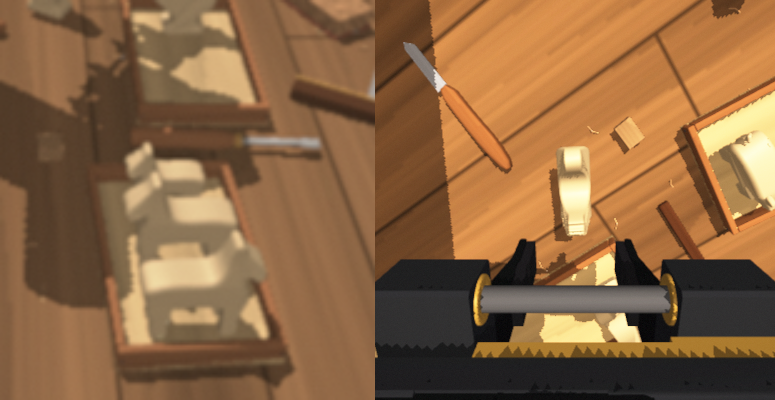

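All three horses stand in their tray, and the rooster is centred at (573,190). Grasping it.

Request:
apply_moves:
  series:
    - {"offset": [0,0,0],"rot": [0,0,1]}
    - {"offset": [0,0,-3],"rot": [0,0,1]}
    - {"offset": [0,0,-6],"rot": [0,0,1]}
    - {"offset": [0,0,-9],"rot": [0,0,1]}
    - {"offset": [0,0,-12],"rot": [0,0,1]}
    - {"offset": [0,0,-15],"rot": [0,0,1]}
    - {"offset": [0,0,-17],"rot": [0,0,1]}
    - {"offset": [0,0,-17.7],"rot": [0,0,1]}
    - {"offset": [0,0,-17.7],"rot": [0,0,1]}
    - {"offset": [0,0,-17.7],"rot": [0,0,1]}
  hand: 0.75

```text
time: 25.45
position: [0.4723, 0.0969, 0.0501]
tool_rot: [0.284, 0.959, 0.0, 0.001]
ft_force: [-0.4, 0.5, 0.3]
grip_width: 0.0654
grip_force: 0.0
```

Request:
apply_moves:
  series:
    - {"offset": [0,0,0],"rot": [0,0,0]}
    - {"offset": [0,0,0],"rot": [0,0,0]}
    - {"offset": [0,0,0],"rot": [0,0,0]}
    - {"offset": [0,0,0],"rot": [0,0,0]}
    - {"offset": [0,0,0],"rot": [0,0,0]}
    - {"offset": [0,0,0],"rot": [0,0,0]}
    - {"offset": [0,0,0],"rot": [0,0,0]}
    - {"offset": [0,0,0],"rot": [0,0,0]}
  hand: 0

```text
time: 26.25
position: [0.4716, 0.0975, 0.0498]
tool_rot: [0.284, 0.959, 0.0, 0.0]
ft_force: [0.0, 0.8, 4.3]
grip_width: 0.0341
grip_force: 20.0
```

Request:
apply_moves:
  series:
    - {"offset": [0,0,2],"rot": [0,0,0]}
    - {"offset": [0,0,6],"rot": [0,0,0]}
    - {"offset": [0,0,10],"rot": [0,0,0]}
    - {"offset": [0,0,14],"rot": [0,0,0]}
    - {"offset": [1,-1,16],"rot": [0,0,4]}
    - {"offset": [4,-4,16],"rot": [0,0,9]}
    - {"offset": [7,-7,16],"rot": [0,0,15]}
    - {"offset": [10,-10,16],"rot": [0,0,21]}
    - {"offset": [13,-13,16],"rot": [0,0,27]}
    - {"offset": [15.5,-15.3,16],"rot": [0,0,33]}
    - {"offset": [16.2,-16,16],"rot": [0,0,33]}
    - {"offset": [16.2,-16,16],"rot": [0,0,33]}
    - {"offset": [16.2,-16,16],"rot": [0,0,33]}

```text
time: 27.55
position: [0.6319, -0.0615, 0.2087]
tool_rot: [0.0, 1.0, 0.001, -0.002]
ft_force: [-0.5, 0.1, -0.3]
grip_width: 0.0341
grip_force: 20.0
```

```bash
python3 - <<'E'
from fit import *
a,_=snap("scene","s7");b,_=snap("wrist","w10"); o=get_obs();print(o["position"],o["grip_width"])
cv2.imwrite("pics/m8.png",np.hstack([cv2.resize(a[130:320,280:470],(400,400)),b[:, 120:520]]))
E
```

```text
[ 0.63199186 -0.06105864  0.20921273] 0.03390635320354317
```

View pics/m8.png

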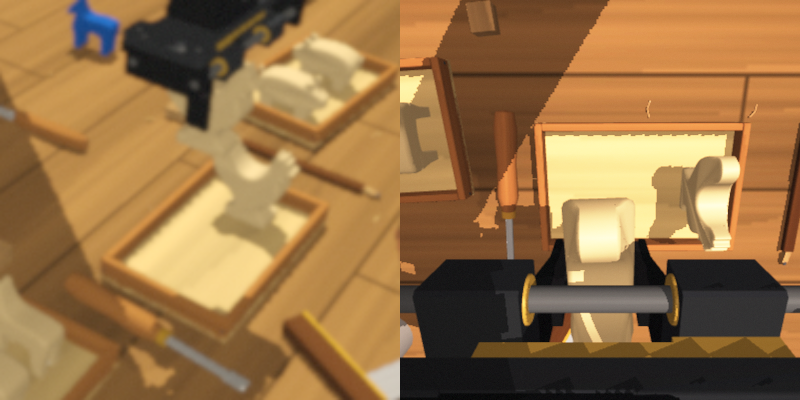

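The rooster hangs over the tray's free end with the kept rooster at (712,200) clear of it. Lowering.

Request:
apply_moves:
  series:
    - {"offset": [0,0,-3],"rot": [0,0,0]}
    - {"offset": [0,0,-6],"rot": [0,0,0]}
    - {"offset": [0,0,-9],"rot": [0,0,0]}
    - {"offset": [0,0,-12],"rot": [0,0,0]}
    - {"offset": [0,0,-14],"rot": [0,0,0]}
    - {"offset": [0,0,-14.9],"rot": [0,0,0]}
    - {"offset": [0,0,-15.2],"rot": [0,0,0]}
    - {"offset": [0,0,-15.4],"rot": [0,0,0]}
    - {"offset": [0,0,-15.5],"rot": [0,0,0]}
    - {"offset": [0,0,-15.5],"rot": [0,0,0]}
    - {"offset": [0,0,-15.5],"rot": [0,0,0]}

```text
time: 28.75
position: [0.6343, -0.0626, 0.0558]
tool_rot: [-0.0, 1.0, -0.0, 0.001]
ft_force: [-0.4, 0.0, 3.8]
grip_width: 0.0337
grip_force: 20.0
```

Contact felt (about 4 N), so I release, rise straight and retreat.

Request:
apply_moves:
  series:
    - {"offset": [0,0,0],"rot": [0,0,0]}
    - {"offset": [0,0,0],"rot": [0,0,0]}
    - {"offset": [0,0,0],"rot": [0,0,0]}
    - {"offset": [0,0,0],"rot": [0,0,0]}
    - {"offset": [0,0,1],"rot": [0,0,0]}
    - {"offset": [0,0,4],"rot": [0,0,0]}
    - {"offset": [0,0,8],"rot": [0,0,0]}
    - {"offset": [0,0,12],"rot": [0,0,0]}
    - {"offset": [0,0,16],"rot": [0,0,0]}
    - {"offset": [-4,0,19],"rot": [0,0,0]}
    - {"offset": [-8,0,22],"rot": [0,0,0]}
    - {"offset": [-12,0,25],"rot": [0,0,0]}
    - {"offset": [-16,0,28],"rot": [0,0,0]}
    - {"offset": [-16,0,28],"rot": [0,0,0]}
    - {"offset": [-16,0,28],"rot": [0,0,0]}
  hand: 0.58

```text
time: 30.25
position: [0.4736, -0.0626, 0.3361]
tool_rot: [0.0, 1.0, -0.001, 0.002]
ft_force: [0.3, -0.1, -0.4]
grip_width: 0.0506
grip_force: 0.0
```

```bash
python3 - <<'E'
from fit import *
a,_=snap("side","s8");b,_=snap("scene","s9"); o=get_obs();print(o["position"],o["grip_width"])
cv2.imwrite("pics/m9.png",np.hstack([cv2.resize(a[110:340,240:460],(400,420)),cv2.resize(b[110:400,140:480],(400,420))]))
E
```

```text
[ 0.47414169 -0.06262756  0.33428528] 0.050542613898795226
```

View pics/m9.png

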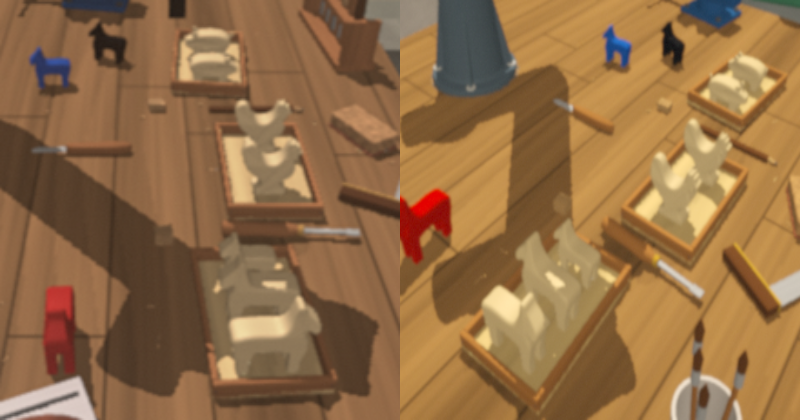

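All four animals stand in the right trays beside the kept ones, and the red, blue and black look-alikes are untouched.

```bash
python3 -c "
from rig import hand_in
print(hand_in())"
```

```text
the job is handed in; nothing more can be done
None
```

The job is handed in: the final pictures show both horses, the rooster and the pig standing in their own trays, with the three kept animals and the look-alikes still in place, at about 30 s of the 128 s allowed.

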